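# Sort the belt fittings into their sample trays

## Robot

A 6-joint arm with a two-finger parallel gripper is mounted at the origin on the work surface. World frame = base frame: x ahead of the robot, y to its left, z up, the work surface at z = 0. Lengths are in mm, angles in rad, forces in N, time in s.
With the tool pointing down it reaches from about 350 to 875 mm from the base axis. Payload 4.2 kg.
Tool frame: the origin (TCP) lies midway between the tips of the shut fingers; the grasp point (between the pads) lies 19 mm behind it; z points along the fingers, y is the line along which they close (so a half turn about z gives the same grasp; the last joint's range is limited). The gripper opens to 85 mm and grips with 20 to 120 N. Pads are 22 mm wide; open, the fingers measure 114 mm over their backs; the gripper's body (76 mm by 85 mm) begins 54 mm behind the grasp point. The pads swing forward as they close: fully open they stand 13 mm farther back than shut.
Start: joints at [1.501, 0.385, 0.008, 0, -1.194, -0.259], TCP at [201.785, 591.508, 231.312] pointing down, gripper open.
Joint ranges: [-3.14, 3.14], [-1.21, 2.06], [-1.07, 1.41], [-3.16, 2.05], [-2.99, -0.16], [-3.1, 3.1]. Speed limits (rad/s): [2.79, 2.79, 3.14, 3.14, 3.14, 3.14].

## Interface

Orientations are given as a unit quaternion [x, y, z, w].
In Python, from bench import arm gives the robot as it stands. The module is installed in compiled form; this text tells all that it offers.
- The arm moves only by the shell command python3 -m handwheel 'ROWS' [OPENING]. ROWS is JSON, a list of rows, each an object of numbers: "x", "y", "z": the shift along the world's x, y, z each as a share of 20 cm, from -1 to 1; "ax", "ay", "az": the turn, a rotation vector about the world's x, y, z each as a share of 90 degrees, from -1 to 1. In form: [{"x": .., "y": .., "z": .., "ax": .., "ay": .., "az": ..}, ...]. A call has exactly 8 rows; each row shifts and turns the commanded pose from where the row before left it; what a row does not reach is not made up. A row lasts 1/10 s, in which the tool goes at most 50 mm and 8.59 degrees, less where a joint would pass 70% of its speed; a pose out of reach is approached as far as the arm can. A call with a number of a shift or a turn outside -1 to 1 is refused whole. A call with a gripper value outside its range is refused whole. OPENING is the opening, from -1 (shut) to 1 (fully open), set as the call begins (- or left out, the last holds). The fingers move at their own pace and stop on an object; the grip force is fixed at half the most. Time passes only in rows, so rows that do not move let the fingers close, or fill a call up. It gives the time, the measured TCP pose, the force, the opening and the grip force at its end, in the units of the state.
- arm.read_state(): the state, without advancing time (a new reading comes with each control period).
- arm.get_image(name): name is "scene" or "top" or "wrist"; returns the picture (480x640x3 uint8, red, green, blue); there is no depth.
- arm.camera_params(name): a dict with "K" (3x3 intrinsics, pixels), "position" and "orientation" of the camera in the world. Camera axes: x right, y down, z forward; pixel columns grow to the right and rows downward; lengths in mm; the calibration is good to about 2 mm. A picture is of the moment at which its call begins: read the wrist's pose just before it. camera_params takes no time and is no camera call; for the wrist camera it gives the pose at the moment of the call.
- arm.job_done(): hands the job in; it is judged then, once.
The state is a dict: "clock": time; "joints": joint angles; "joint_vel": joint speeds; "joint_efforts": joint torques, N m; "position": TCP position; "ee_rot": TCP orientation; "contact_force": force on the tool from outside, world axes, zero at the start; "wrist_torque": the same for the moment, N m; "gripper_width": finger opening in mm; "grasp_force": force on a finger pad.
Only numpy, scipy, OpenCV 4.12 (cv2) and the standard library are available. Lean on these libraries where they do the work, as an engineer would, in place of code of your own. Each camera call takes 0.05 s, during which the arm holds its last target. There are 200 camera calls.

## Task

Four brass belt fittings lie mixed up on the bench: a large ring, a small ring, a buckle and a leaf. Sort them: put each one into the well of the tray that has the same fitting fixed on its ledge as a sample, so that it lies flat on the floor of the well. Set each one down rather than dropping it in, and do not knock over the flux bottle.

Things in the scene. Friction and masses are not known exactly. Their poses are not given: they have to be found in the camera images.
- large_ring: large round brass ring of 9 mm round bar lying loose and flat on the bench: 48 mm outside diameter, 30 mm hole, 9 mm high. Origin: centre of its underside; z up. About 70 g
- small_ring: small round brass ring of 9 mm round bar lying loose and flat on the bench: 30 mm outside diameter, 12 mm hole, 9 mm high. Origin: centre of its underside; z up. About 35 g
- buckle: rectangular brass belt buckle lying loose and flat: open frame 58 mm long (x) by 40 mm wide (y), 8 mm bars 9 mm high, with a thin tongue (up to 12 mm high) lying along x over the middle. Origin: centre of its underside; x along the length. About 80 g
- leaf: solid cast brass leaf with pointed ends lying loose and flat: 70 mm long (x), 30 mm wide (y) at the middle, upright edges 6 mm high, rising to a midrib 12 mm high. Origin: centre of its underside; x along the length. About 90 g
- tray_large_ring: fixed dark wooden tray. Black well open above, 92 mm (x) by 104 mm (y) inside; its floor is 5 mm, the rim 16 mm above the bench; walls 6 mm. On its +x side (far from the robot) a solid ledge 56 mm deep, level with the rim, bears a fixed sample up to 12 mm high: a large ring (48 mm). Origin: on the bench under the well's centre; x to the ledge, within 0.12 rad of world x
- tray_small_ring: fixed dark wooden tray. Black well open above, 92 mm (x) by 104 mm (y) inside; its floor is 5 mm, the rim 16 mm above the bench; walls 6 mm. On its +x side (far from the robot) a solid ledge 56 mm deep, level with the rim, bears a fixed sample up to 12 mm high: a small ring (30 mm). Origin: on the bench under the well's centre; x to the ledge, within 0.12 rad of world x
- tray_buckle: fixed dark wooden tray. Black well open above, 92 mm (x) by 104 mm (y) inside; its floor is 5 mm, the rim 16 mm above the bench; walls 6 mm. On its +x side (far from the robot) a solid ledge 56 mm deep, level with the rim, bears a fixed sample up to 12 mm high: a buckle. Origin: on the bench under the well's centre; x to the ledge, within 0.12 rad of world x
- tray_leaf: fixed dark wooden tray. Black well open above, 92 mm (x) by 104 mm (y) inside; its floor is 5 mm, the rim 16 mm above the bench; walls 6 mm. On its +x side (far from the robot) a solid ledge 56 mm deep, level with the rim, bears a fixed sample up to 12 mm high: a leaf. Origin: on the bench under the well's centre; x to the ledge, within 0.12 rad of world x
- flux_bottle: upright squeeze bottle with a red tip, loose, among the fittings: 38 mm diameter, 112 mm high; not to be sorted, must stay standing. Origin: centre of its base. (Also about: a needle file and a pick, at most 11 mm high, lying along x between the fittings, 50 mm or more from the middle of any; no tool nearer)

How it is judged (in metres and radians):
At the end, for the whole second after the job is handed in: each of the four fittings lies released and still, flat (within 0.15 rad) on the floor of the well of the tray that bears its own sample (underside less than 20 mm above the bench, centre within 60 mm of the well's centre and not over the ledge: less than 40 mm towards it) (horizontal distance between large_ring and tray_large_ring below 0.06 m and x of large_ring in the frame of tray_large_ring below 0.04 m and z of large_ring in the frame of tray_large_ring below 0.02 m and angle between the z axis of large_ring and the z axis of tray_large_ring, either way round below 0.15 rad and linear speed of each of large_ring, small_ring, buckle, leaf below 0.02 m/s and contact force between each of large_ring, small_ring, buckle, leaf and the fingers below 0.05 N and horizontal distance between small_ring and tray_small_ring below 0.06 m and x of small_ring in the frame of tray_small_ring below 0.04 m and z of small_ring in the frame of tray_small_ring below 0.02 m and angle between the z axis of small_ring and the z axis of tray_small_ring, either way round below 0.15 rad and horizontal distance between buckle and tray_buckle below 0.06 m and x of buckle in the frame of tray_buckle below 0.04 m and z of buckle in the frame of tray_buckle below 0.02 m and angle between the z axis of buckle and the z axis of tray_buckle, either way round below 0.15 rad and horizontal distance between leaf and tray_leaf below 0.06 m and x of leaf in the frame of tray_leaf below 0.04 m and z of leaf in the frame of tray_leaf below 0.02 m and angle between the z axis of leaf and the z axis of tray_leaf, either way round below 0.15 rad); the robot touches nothing.
It fails at once if the large ring is dropped or thrown (free of the fingers and moving faster than 0.8 m/s, a fall of more than about 30 mm) (linear speed of large_ring above 0.8 m/s and contact force between large_ring and the fingers below 0.05 N).
It fails at once if the small ring is dropped or thrown (free of the fingers and moving faster than 0.8 m/s, a fall of more than about 30 mm) (linear speed of small_ring above 0.8 m/s and contact force between small_ring and the fingers below 0.05 N).
It fails at once if the buckle is dropped or thrown (free of the fingers and moving faster than 0.8 m/s, a fall of more than about 30 mm) (linear speed of buckle above 0.8 m/s and contact force between buckle and the fingers below 0.05 N).
It fails at once if the leaf is dropped or thrown (free of the fingers and moving faster than 0.8 m/s, a fall of more than about 30 mm) (linear speed of leaf above 0.8 m/s and contact force between leaf and the fingers below 0.05 N).
It fails at once if the flux bottle is knocked over (tilted more than 30 degrees) (angle between flux_bottle's own z axis and vertical above 0.52 rad).
It also fails if it takes over 112 s, if anything falls off the work surface, if the arm or the gripper's body presses on something with over 40 N, if the wrist force passes 120 N, or if a joint passes its speed limit or range.

## Working session

There is one attempt and no reset: what is moved stays moved. The work goes in short steps, Python scripts to look and compute and a shell command to move; the robot and the scene stay as the last step left them, time stands still between calls to the robot, and variables do not carry over. Pictures are saved under pics/ and viewed, at most 14 in all, crops included, and the job is handed in when it is done.

```bash
mkdir -p pics
python3 - <<'E'
from bench import arm
import cv2
s=arm.read_state();print(s)
for n in("scene","top"):
    im=arm.get_image(n);cv2.imwrite(f"pics/{n}0.png",im[:,:,::-1]);print(n,arm.camera_params(n))
print(arm.camera_params("wrist"))
E
```

```text
{'clock': 0.0, 'joints': array([ 1.50057761e+00,  3.85579284e-01,  6.63866090e-03, -5.04374490e-04,
       -1.19401307e+00, -2.58588707e-01]), 'joint_vel': array([-0.00021989, -0.00078675, -0.00014186, -0.00012822, -0.00100182,
       -0.00243059]), 'joint_efforts': array([-2.91559209e-04, -3.92285478e+01,  1.88403100e+01,  4.18605387e+00,
       -4.57885602e-03, -9.91214705e-06]), 'position': array([201.62036918, 590.97127071, 230.21209738]), 'ee_rot': array([ 9.86500289e-01, -1.63755798e-01, -1.31912281e-04,  1.09594686e-03]), 'contact_force': array([-0.31509746, -0.34344595,  0.35431095]), 'wrist_torque': array([ 0.01051201, -0.021335  ,  0.00856488]), 'grasp_force': 0.0, 'gripper_width': 85.87777820279982}
scene {'K': array([[461.28494427,   0.        , 315.82593914],
       [  0.        , 461.28494427, 237.15818001],
       [  0.        ,   0.        ,   1.        ]]), 'position': array([933.1036955 , 221.42689984, 694.60190017]), 'orientation': array([ 0.46896822,  0.8313036 , -0.260342  , -0.14568865])}
top {'K': array([[469.29856752,   0.        , 320.29133522],
       [  0.        , 469.29856752, 236.07993349],
       [  0.        ,   0.        ,   1.        ]]), 'position': array([472.44083548,  16.51940624, 827.05430918]), 'orientation': array([-0.6963573 ,  0.71622603, -0.03250629,  0.03240565])}
{'K': array([[330.38889079,   0.        , 320.70668602],
       [  0.        , 330.38889079, 238.40641447],
       [  0.        ,   0.        ,   1.        ]]), 'position': array([278.22694446, 564.80728284, 372.64480781]), 'orientation': array([-0.57420128,  0.80313576,  0.12879986, -0.0931474 ])}
```

View pics/top0.png

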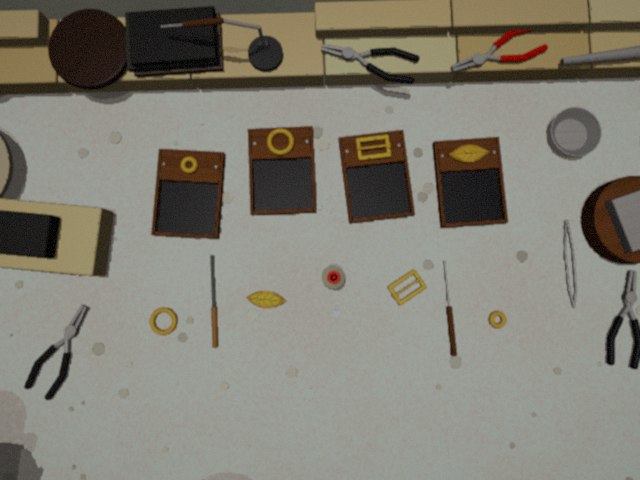

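View pics/scene0.png

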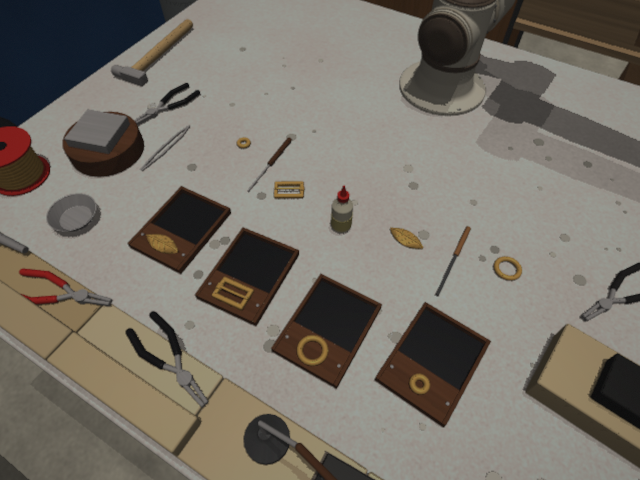

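The top view shows, left to right: large ring (163,320), leaf (266,299), bottle (333,277), buckle (407,287) and small ring (497,319). The wells are small ring (187,209), large ring (282,186), buckle (379,192) and leaf (472,196).

```bash
cat > h.py <<'E'
from bench import arm
import cv2,numpy as np
from scipy.spatial.transform import Rotation as R
def ray(P,uv,z):
    d=R.from_quat(P["orientation"]).as_matrix()@np.linalg.inv(P["K"])@np.array([uv[0],uv[1],1.])
    return (P["position"]+d*(z-P["position"][2])/d[2])
def brass(im):
    h=cv2.cvtColor(im,cv2.COLOR_RGB2HSV)
    return cv2.inRange(h,(15,120,90),(35,255,255))
def blobs(m,lo,hi):
    c,_=cv2.findContours(m,cv2.RETR_EXTERNAL,cv2.CHAIN_APPROX_NONE)
    return [k for k in c if lo<cv2.contourArea(k)<hi]
def axis(pts):
    q=np.float32(pts); r=cv2.minAreaRect(q)
    b=cv2.boxPoints(r); e=max((b[1]-b[0],b[2]-b[1]),key=np.linalg.norm)
    return r[0],sorted(r[1]),np.arctan2(e[1],e[0])%np.pi
E
python3 - <<'E'
from h import *
im=cv2.imread("pics/top0.png")[:,:,::-1].copy();P=arm.camera_params("top")
def show(m,lo,hi,z,t):
    for k in blobs(m,lo,hi):
        p=np.array([ray(P,u[0],z)[:2] for u in k]);c,s,a=axis(p);uv=k[:,0].mean(0)
        print(t,uv.round(),np.round(c,1),np.round(s,1),round(a,3))
m=brass(im);m[:100]=0
show(m,80,2000,6,"brass")
g=cv2.inRange(im.max(2),0,48);g[:120]=0
show(cv2.morphologyEx(g,cv2.MORPH_OPEN,np.ones((5,5))),1500,6000,8,"well")
h=cv2.cvtColor(im,cv2.COLOR_RGB2HSV);r=cv2.inRange(h,(0,150,100),(6,255,255))|cv2.inRange(h,(174,150,100),(180,255,255));r[:120]=0
show(r,20,500,100,"tip")
E
```

```text
brass [497. 319.] [ 395.2 -285.4] [26.  26.3] 0.745
brass [163. 321.] [408.8 290.9] [44.4 44.4] 0.768
brass [266. 299.] [441.1 113.5] [27.5 64.3] 1.543
brass [406. 287.] [ 455.1 -131.7] [37.7 57.3] 2.124
brass [188. 164.] [683.7 246.6] [29.1 30.5] 1.542
brass [469. 153.] [ 689.5 -254.3] [32.8 71.6] 1.542
brass [373. 147.] [706.3 -83.6] [43.5 62.2] 1.669
brass [280. 141.] [721.1  83.6] [47.6 48.4] 1.542
well [ 28. 234.] [565.9 529.5] [ 72.9 107. ] 1.446
well [180. 205.] [607.6 257.9] [89.8 91.8] 3.058
well [472. 195.] [ 613.3 -254.6] [ 92.1 105.4] 1.613
well [381. 184.] [628.8 -88.8] [ 91.4 104.6] 1.659
tip [333. 277.] [475.4  -2.4] [18.5 18.5] 1.543
```

```bash
python3 -m handwheel '[{"x":0.13,"y":-0.1875,"z":-0.075},{"x":0.13,"y":-0.1875,"z":-0.075},{"x":0.13,"y":-0.1875,"z":-0.075},{"x":0.13,"y":-0.1875,"z":-0.075},{"x":0.13,"y":-0.1875,"z":-0.075},{"x":0.13,"y":-0.1875,"z":-0.075},{"x":0.13,"y":-0.1875,"z":-0.075},{"x":0.13,"y":-0.1875,"z":-0.075}]' 1
python3 -m handwheel '[{},{},{},{},{},{},{},{}]'
cat > look.py <<'E'
import sys
from h import *
P=arm.camera_params("wrist");im=arm.get_image("wrist");cv2.imwrite("pics/%s.png"%sys.argv[1],im[:,:,::-1])
s=arm.read_state();print(s["position"].round(1),s["gripper_width"].round(1),s["contact_force"].round(1),"toolx",np.arctan2(*R.from_quat(s["ee_rot"]).as_matrix()[[1,0],[0,0]]).round(3))
z=float(sys.argv[2]) if len(sys.argv)>2 else 5
for k in blobs(brass(im),200,60000):
    c,d,a=axis([ray(P,u[0],z)[:2] for u in k]);print(k[:,0].mean(0).round(),np.round(c,1),np.round(d,1),round(a,3))
E
python3 look.py w1
```

```text
invalid input at $[0]: expected keys x, y, z, ax, ay, az
invalid input at $[0]: expected keys x, y, z, ax, ay, az
Traceback (most recent call last):
  File "look.py", line 4, in <module>
    s=arm.read_state();print(s["position"].round(1),s["gripper_width"].round(1),s["contact_force"].round(1),"toolx",np.arctan2(*R.from_quat(s["ee_rot"]).as_matrix()[[1,0],[0,0]]).round(3))
                                                    ^^^^^^^^^^^^^^^^^^^^^^^^
AttributeError: 'float' object has no attribute 'round'
```

View pics/w1.png

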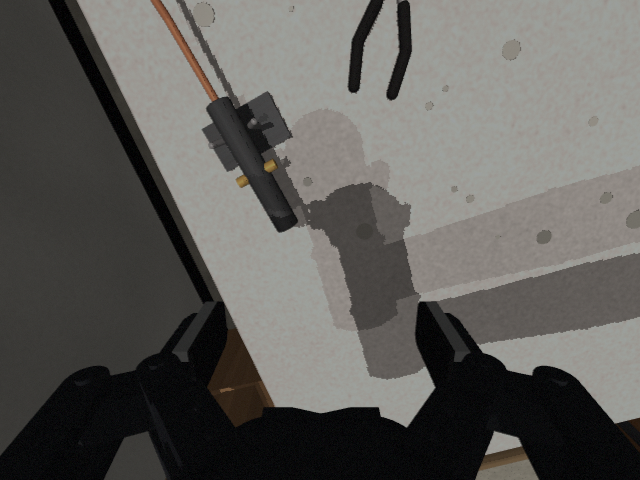

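The wrist view shows the fingers at (205,330) and (435,330), and the arm has not moved. Every row must carry all six keys.

```bash
sed -i 's/s\["gripper_width"\].round(1)/round(s["gripper_width"],1)/' look.py
python3 -m handwheel '[{"x":0.13,"y":-0.1875,"z":-0.075,"ax":0,"ay":0,"az":0},{"x":0.13,"y":-0.1875,"z":-0.075,"ax":0,"ay":0,"az":0},{"x":0.13,"y":-0.1875,"z":-0.075,"ax":0,"ay":0,"az":0},{"x":0.13,"y":-0.1875,"z":-0.075,"ax":0,"ay":0,"az":0},{"x":0.13,"y":-0.1875,"z":-0.075,"ax":0,"ay":0,"az":0},{"x":0.13,"y":-0.1875,"z":-0.075,"ax":0,"ay":0,"az":0},{"x":0.13,"y":-0.1875,"z":-0.075,"ax":0,"ay":0,"az":0},{"x":0.13,"y":-0.1875,"z":-0.075,"ax":0,"ay":0,"az":0}]' 1
python3 -m handwheel '[{"x":0,"y":0,"z":0,"ax":0,"ay":0,"az":0},{"x":0,"y":0,"z":0,"ax":0,"ay":0,"az":0},{"x":0,"y":0,"z":0,"ax":0,"ay":0,"az":0},{"x":0,"y":0,"z":0,"ax":0,"ay":0,"az":0},{"x":0,"y":0,"z":0,"ax":0,"ay":0,"az":0},{"x":0,"y":0,"z":0,"ax":0,"ay":0,"az":0},{"x":0,"y":0,"z":0,"ax":0,"ay":0,"az":0},{"x":0,"y":0,"z":0,"ax":0,"ay":0,"az":0}]'
python3 look.py w2
```

```text
clock: 0.95
position: [410.4, 289.9, 110.8]
ee_rot: [0.987, -0.163, 0.0, -0.0]
contact_force: [0.6, -0.4, 0.2]
gripper_width: 85.6
grasp_force: 0.0
clock: 1.75
position: [409.6, 291.8, 111.4]
ee_rot: [0.987, -0.163, 0.0, -0.0]
contact_force: [-0.9, -0.6, -0.4]
gripper_width: 85.4
grasp_force: 0.0
[409.7 291.7 111.3] 85.2 [-0.1 -0.  -0. ] toolx -0.328
[311. 217.] [427.5 294.4] [ 7.9 26.9] 1.844
[548. 118.] [441.3 111.2] [29.6 70.4] 1.365
```

View pics/w2.png

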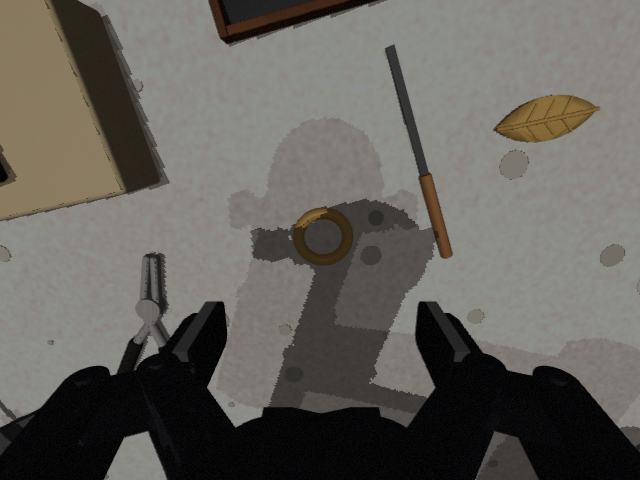

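The ring sits at (323,236) in the shadow of the arm, between the fingers' approach lines. The brass mask needs a lower value threshold.

```bash
sed -i 's/(15,120,90)/(14,120,45)/' h.py
python3 - <<'E'
from h import *
P=arm.camera_params("wrist");print(ray(P,(323,236),4.5), arm.read_state()["position"])
im=cv2.imread("pics/w2.png")[:,:,::-1].copy()
for k in blobs(brass(im),200,60000):
    c,d,a=axis([ray(P,u[0],4.5)[:2] for u in k]);print(k[:,0].mean(0).round(),np.round(c,1),np.round(d,1),round(a,3))
E
```

```text
[409.57307991 289.50042741   4.5       ] [409.66435508 291.66237811 111.3409061 ]
[323. 236.] [409.  290.1] [46.7 46.7] 0.463
[546. 118.] [441.4 111.8] [29.7 72.6] 1.365
```

```bash
python3 -m handwheel '[{"x":0,"y":-0.007,"z":-0.1,"ax":0,"ay":0,"az":0},{"x":0,"y":0,"z":-0.1,"ax":0,"ay":0,"az":0},{"x":0,"y":0,"z":-0.1,"ax":0,"ay":0,"az":0},{"x":0,"y":0,"z":-0.1,"ax":0,"ay":0,"az":0},{"x":0,"y":0,"z":-0.1,"ax":0,"ay":0,"az":0},{"x":0,"y":0,"z":-0.025,"ax":0,"ay":0,"az":0},{"x":0,"y":0,"z":-0.022,"ax":0,"ay":0,"az":0},{"x":0,"y":0,"z":0,"ax":0,"ay":0,"az":0}]'
python3 -m handwheel '[{"x":0,"y":0,"z":0,"ax":0,"ay":0,"az":0},{"x":0,"y":0,"z":0,"ax":0,"ay":0,"az":0},{"x":0,"y":0,"z":0,"ax":0,"ay":0,"az":0},{"x":0,"y":0,"z":0,"ax":0,"ay":0,"az":0},{"x":0,"y":0,"z":0,"ax":0,"ay":0,"az":0},{"x":0,"y":0,"z":0,"ax":0,"ay":0,"az":0},{"x":0,"y":0,"z":0,"ax":0,"ay":0,"az":0},{"x":0,"y":0,"z":0,"ax":0,"ay":0,"az":0}]' -1
```

```text
clock: 2.6
position: [410.0, 290.3, 2.0]
ee_rot: [0.987, -0.164, 0.0, -0.0]
contact_force: [0.1, 0.4, -0.3]
gripper_width: 85.0
grasp_force: 0.0
clock: 3.4
position: [410.1, 290.5, 3.5]
ee_rot: [0.987, -0.163, 0.0, -0.001]
contact_force: [-3.4, -1.7, 9.6]
gripper_width: 43.8
grasp_force: 59.6
```

The width reads 43.8, well under 48 mm, and there is an upward force, so the pads are high on the round bar. I'll reopen slightly, go about 5 mm lower and grip again.

```bash
python3 -m handwheel '[{"x":0,"y":0,"z":0,"ax":0,"ay":0,"az":0},{"x":0,"y":0,"z":0,"ax":0,"ay":0,"az":0},{"x":0,"y":0,"z":0,"ax":0,"ay":0,"az":0},{"x":0,"y":0,"z":-0.01,"ax":0,"ay":0,"az":0},{"x":0,"y":0,"z":-0.01,"ax":0,"ay":0,"az":0},{"x":0,"y":0,"z":0,"ax":0,"ay":0,"az":0},{"x":0,"y":0,"z":0,"ax":0,"ay":0,"az":0},{"x":0,"y":0,"z":0,"ax":0,"ay":0,"az":0}]' 0.45
python3 -m handwheel '[{"x":0,"y":0,"z":0,"ax":0,"ay":0,"az":0},{"x":0,"y":0,"z":0,"ax":0,"ay":0,"az":0},{"x":0,"y":0,"z":0,"ax":0,"ay":0,"az":0},{"x":0,"y":0,"z":0,"ax":0,"ay":0,"az":0},{"x":0,"y":0,"z":0,"ax":0,"ay":0,"az":0},{"x":0,"y":0,"z":0,"ax":0,"ay":0,"az":0},{"x":0,"y":0,"z":0,"ax":0,"ay":0,"az":0},{"x":0,"y":0,"z":0,"ax":0,"ay":0,"az":0}]' -1
```

```text
clock: 4.2
position: [409.8, 290.1, -2.1]
ee_rot: [0.987, -0.164, -0.0, 0.0]
contact_force: [-0.9, -0.5, -0.9]
gripper_width: 61.6
grasp_force: 0.0
clock: 5.0
position: [409.9, 290.2, -1.3]
ee_rot: [0.987, -0.164, 0.0, -0.0]
contact_force: [-2.1, 0.1, 5.2]
gripper_width: 45.6
grasp_force: 60.3
```

```bash
python3 -m handwheel '[{"x":0,"y":0,"z":0,"ax":0,"ay":0,"az":0},{"x":0,"y":0,"z":0,"ax":0,"ay":0,"az":0},{"x":0,"y":0,"z":0,"ax":0,"ay":0,"az":0},{"x":0,"y":0,"z":-0.01,"ax":0,"ay":0,"az":0},{"x":0,"y":0,"z":-0.005,"ax":0,"ay":0,"az":0},{"x":0,"y":0,"z":0,"ax":0,"ay":0,"az":0},{"x":0,"y":0,"z":0,"ax":0,"ay":0,"az":0},{"x":0,"y":0,"z":0,"ax":0,"ay":0,"az":0}]' 0.45
python3 -m handwheel '[{"x":0,"y":0,"z":0,"ax":0,"ay":0,"az":0},{"x":0,"y":0,"z":0,"ax":0,"ay":0,"az":0},{"x":0,"y":0,"z":0,"ax":0,"ay":0,"az":0},{"x":0,"y":0,"z":0,"ax":0,"ay":0,"az":0},{"x":0,"y":0,"z":0,"ax":0,"ay":0,"az":0},{"x":0,"y":0,"z":0,"ax":0,"ay":0,"az":0},{"x":0,"y":0,"z":0,"ax":0,"ay":0,"az":0},{"x":0,"y":0,"z":0,"ax":0,"ay":0,"az":0}]' -1
python3 look.py w3
```

```text
clock: 5.8
position: [409.8, 290.1, -5.1]
ee_rot: [0.987, -0.164, -0.0, 0.0]
contact_force: [-0.2, -0.8, 0.0]
gripper_width: 61.7
grasp_force: 0.0
clock: 6.6
position: [411.2, 291.1, -2.2]
ee_rot: [0.987, -0.163, 0.001, -0.001]
contact_force: [-1.6, -2.2, 19.7]
gripper_width: 45.4
grasp_force: 64.9
[411.2 291.1  -2.2] 45.4 [-1.8 -3.  19.8] toolx -0.327
[321. 313.] [409.9 291.2] [45.8 48.4] 2.794
[521. 282.] [394.1 201.3] [10.  71.3] 0.021
```

View pics/w3.png

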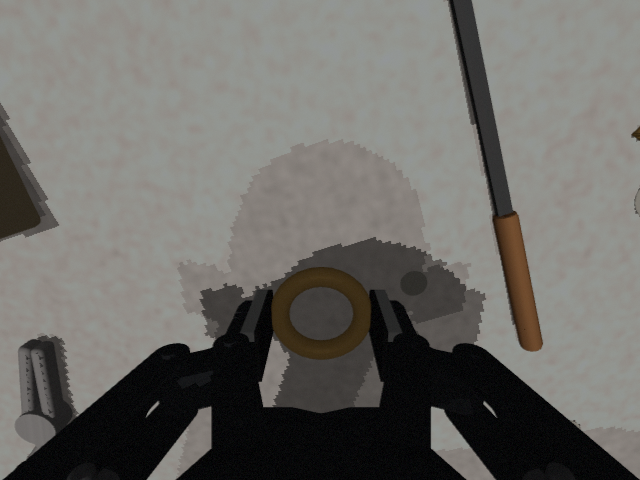

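The ring is gripped between the pads at (322,312), and the tips touch the bench, so the width reading simply runs a little low. I'll lift and carry.

```bash
python3 -m handwheel '[{"x":0,"y":0,"z":0.03,"ax":0,"ay":0,"az":0},{"x":0,"y":0,"z":0.07,"ax":0,"ay":0,"az":0},{"x":0,"y":0,"z":0.1,"ax":0,"ay":0,"az":0},{"x":0,"y":0,"z":0.1,"ax":0,"ay":0,"az":0},{"x":0,"y":0,"z":0.1,"ax":0,"ay":0,"az":0},{"x":0.05,"y":-0.045,"z":0.07,"ax":0,"ay":0,"az":0},{"x":0.1,"y":-0.09,"z":0.03,"ax":0,"ay":0,"az":0},{"x":0.12,"y":-0.11,"z":0,"ax":0,"ay":0,"az":0}]'
python3 -m handwheel '[{"x":0.15,"y":-0.13,"z":0,"ax":0,"ay":0,"az":0},{"x":0.15,"y":-0.13,"z":0,"ax":0,"ay":0,"az":0},{"x":0.15,"y":-0.13,"z":0,"ax":0,"ay":0,"az":0},{"x":0.15,"y":-0.13,"z":0,"ax":0,"ay":0,"az":0},{"x":0.12,"y":-0.11,"z":0,"ax":0,"ay":0,"az":0},{"x":0.1,"y":-0.09,"z":0,"ax":0,"ay":0,"az":0},{"x":0.05,"y":-0.07,"z":0,"ax":0,"ay":0,"az":0},{"x":0,"y":0,"z":0,"ax":0,"ay":0,"az":0}]'
python3 look.py w4 20
```

```text
clock: 7.45
position: [464.4, 241.5, 96.2]
ee_rot: [0.987, -0.163, 0.001, -0.001]
contact_force: [0.5, 1.7, -0.8]
gripper_width: 45.0
grasp_force: 61.3
clock: 8.25
position: [638.1, 81.3, 94.1]
ee_rot: [0.986, -0.165, -0.001, 0.0]
contact_force: [-0.9, 1.0, -0.2]
gripper_width: 45.2
grasp_force: 61.3
[637.4  82.3  94.2] 45.3 [-1.   0.4  0.1] toolx -0.331
[621. 361.] [ 471.5 -117.7] [44.6 48.4] 2.128
[321. 312.] [590.1  97.5] [74.  77.4] 2.817
[ 89. 268.] [679.1 240.9] [30.1 33.3] 1.682
[281. 139.] [716.5  80. ] [47.5 48.3] 1.239
[551.  69.] [701.  -84.3] [40.8 64.2] 1.663
```

View pics/w4.png

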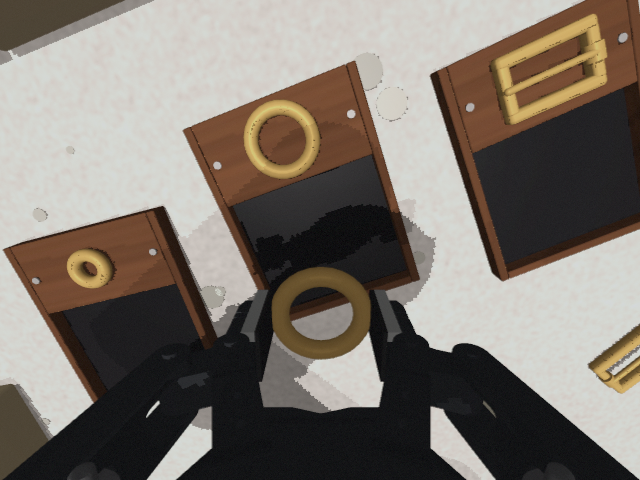

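The large-ring sample is at (281,139), the well's ledge-side corners at (232,207) and (372,155), and the held ring at (321,312).

Run:
```python
from h import *
P=arm.camera_params("wrist")
def well(a,b):
    a,b=[ray(P,u,16)[:2] for u in(a,b)]; t=(a-b)/np.linalg.norm(a-b); n=np.array([t[1],-t[0]]); n=n if n[0]>0 else -n
    print(a,b,np.linalg.norm(a-b),"well",(a+b)/2-46*n,"yaw",np.arctan2(n[1],n[0]))
well((232,207),(372,155)); well((62,312),(165,283))
print(ray(P,(417,277),16))
```

```text
[685.72662749 129.24596471] [687.87063258  29.42841293] 99.84057492600036 well [640.80923759  78.34937166] yaw 0.021475937046992046
[652.88351963 284.20120433] [649.28213077 198.99259913] 85.28467858334353 well [605.1238569  243.53938296] yaw -0.042240413010402364
[593.75081432  22.45441714  16.        ]
```

```bash
python3 -m handwheel '[{"x":0.018,"y":-0.015,"z":-0.08,"ax":0,"ay":0,"az":0},{"x":0,"y":0,"z":-0.1,"ax":0,"ay":0,"az":0},{"x":0,"y":0,"z":-0.1,"ax":0,"ay":0,"az":0},{"x":0,"y":0,"z":-0.08,"ax":0,"ay":0,"az":0},{"x":0,"y":0,"z":-0.045,"ax":0,"ay":0,"az":0},{"x":0,"y":0,"z":-0.03,"ax":0,"ay":0,"az":0},{"x":0,"y":0,"z":-0.01,"ax":0,"ay":0,"az":0},{"x":0,"y":0,"z":0,"ax":0,"ay":0,"az":0}]'
python3 -m handwheel '[{"x":0,"y":0,"z":0,"ax":0,"ay":0,"az":0},{"x":0,"y":0,"z":0,"ax":0,"ay":0,"az":0},{"x":0,"y":0,"z":0,"ax":0,"ay":0,"az":0},{"x":0,"y":0,"z":0,"ax":0,"ay":0,"az":0},{"x":0,"y":0,"z":0,"ax":0,"ay":0,"az":0},{"x":0,"y":0,"z":0,"ax":0,"ay":0,"az":0},{"x":0,"y":0,"z":0,"ax":0,"ay":0,"az":0},{"x":0,"y":0,"z":0,"ax":0,"ay":0,"az":0}]'
```

```text
clock: 9.1
position: [641.5, 80.4, 6.1]
ee_rot: [0.987, -0.163, 0.0, -0.0]
contact_force: [-0.5, -0.0, -0.3]
gripper_width: 45.2
grasp_force: 61.3
clock: 9.9
position: [641.4, 80.1, 5.9]
ee_rot: [0.987, -0.164, -0.0, 0.0]
contact_force: [0.5, 0.9, -0.4]
gripper_width: 45.4
grasp_force: 61.3
```

```bash
python3 -m handwheel '[{"x":0,"y":0,"z":-0.01,"ax":0,"ay":0,"az":0},{"x":0,"y":0,"z":-0.01,"ax":0,"ay":0,"az":0},{"x":0,"y":0,"z":0,"ax":0,"ay":0,"az":0},{"x":0,"y":0,"z":0,"ax":0,"ay":0,"az":0},{"x":0,"y":0,"z":0,"ax":0,"ay":0,"az":0},{"x":0,"y":0,"z":0,"ax":0,"ay":0,"az":0},{"x":0,"y":0,"z":0,"ax":0,"ay":0,"az":0},{"x":0,"y":0,"z":0,"ax":0,"ay":0,"az":0}]'
python3 -m handwheel '[{"x":0,"y":0,"z":0,"ax":0,"ay":0,"az":0},{"x":0,"y":0,"z":0,"ax":0,"ay":0,"az":0},{"x":0,"y":0,"z":0,"ax":0,"ay":0,"az":0},{"x":0,"y":0,"z":0,"ax":0,"ay":0,"az":0},{"x":0,"y":0,"z":0,"ax":0,"ay":0,"az":0},{"x":0,"y":0,"z":0.05,"ax":0,"ay":0,"az":0},{"x":0,"y":0,"z":0.1,"ax":0,"ay":0,"az":0},{"x":0,"y":0,"z":0.15,"ax":0,"ay":0,"az":0}]' 0.4
python3 look.py w5 10
```

```text
clock: 10.7
position: [641.5, 80.2, 3.0]
ee_rot: [0.987, -0.163, 0.0, 0.0]
contact_force: [-2.8, 1.0, 5.8]
gripper_width: 45.3
grasp_force: 64.7
clock: 11.5
position: [640.3, 79.7, 61.4]
ee_rot: [0.986, -0.164, -0.002, 0.001]
contact_force: [0.3, 0.7, 0.5]
gripper_width: 59.7
grasp_force: 0.0
[644.5  80.7  68.6] 59.6 [1.5 0.7 3.9] toolx -0.327
[633. 399.] [ 460.7 -101.1] [14.1 38. ] 3.109
[ 53. 292.] [677.2 251.3] [31.7 36. ] 1.941
[319. 263.] [639.9  80.3] [47.7 48. ] 2.812
[273. 145.] [716.3  81.6] [50.7 50.9] 1.908
[586.  66.] [699.7 -88.2] [43.2 61. ] 1.662
```

View pics/w5.png

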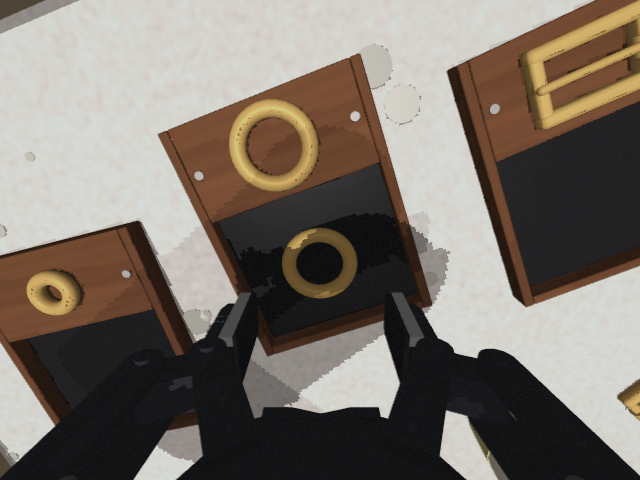

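The ring lies flat in the middle of its well at (319,263). The leaf is next.

```bash
python3 -m handwheel '[{"x":-0.125,"y":0.02,"z":0.03,"ax":0,"ay":0,"az":-0.095},{"x":-0.125,"y":0.02,"z":0.03,"ax":0,"ay":0,"az":-0.095},{"x":-0.125,"y":0.02,"z":0.03,"ax":0,"ay":0,"az":-0.095},{"x":-0.125,"y":0.02,"z":0.03,"ax":0,"ay":0,"az":-0.095},{"x":-0.125,"y":0.02,"z":0.03,"ax":0,"ay":0,"az":-0.095},{"x":-0.125,"y":0.02,"z":0.03,"ax":0,"ay":0,"az":-0.095},{"x":-0.125,"y":0.02,"z":0.03,"ax":0,"ay":0,"az":-0.095},{"x":-0.125,"y":0.02,"z":0.03,"ax":0,"ay":0,"az":-0.095}]' 1
python3 -m handwheel '[{"x":0,"y":0,"z":0,"ax":0,"ay":0,"az":-0.095},{"x":0,"y":0,"z":0,"ax":0,"ay":0,"az":-0.066},{"x":0,"y":0,"z":0,"ax":0,"ay":0,"az":0},{"x":0,"y":0,"z":0,"ax":0,"ay":0,"az":0},{"x":0,"y":0,"z":0,"ax":0,"ay":0,"az":0},{"x":0,"y":0,"z":0,"ax":0,"ay":0,"az":0},{"x":0,"y":0,"z":0,"ax":0,"ay":0,"az":0},{"x":0,"y":0,"z":0,"ax":0,"ay":0,"az":0}]'
python3 look.py w6 5
```

```text
clock: 12.35
position: [440.7, 112.3, 110.9]
ee_rot: [0.722, -0.692, 0.0, -0.001]
contact_force: [-0.6, 0.5, -0.8]
gripper_width: 85.5
grasp_force: 0.0
clock: 13.15
position: [441.4, 112.0, 109.8]
ee_rot: [-0.631, 0.776, 0.0, -0.0]
contact_force: [-0.7, 0.5, 0.0]
gripper_width: 85.3
grasp_force: 0.0
[441.4 112.  109.8] 85.3 [ 0.2 -0.7  0.1] toolx -1.775
[ 64. 250.] [644.4  81.5] [49.4 49.6] 2.669
[321. 236.] [441.3 112.3] [28.9 69.8] 1.475
```

View pics/w6.png

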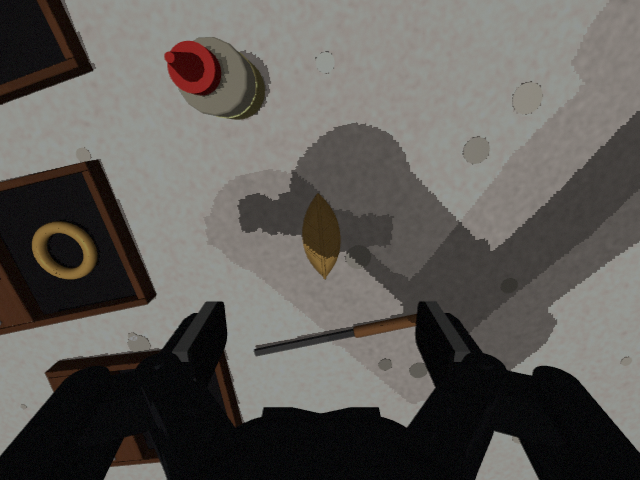

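The leaf is at (321,236), about 0.1 rad off the tool axis. The bottle at (225,80) is clear of the fingers.

```bash
python3 -m handwheel '[{"x":0,"y":0,"z":-0.1,"ax":0,"ay":0,"az":0.064},{"x":0,"y":0,"z":-0.1,"ax":0,"ay":0,"az":0},{"x":0,"y":0,"z":-0.1,"ax":0,"ay":0,"az":0},{"x":0,"y":0,"z":-0.1,"ax":0,"ay":0,"az":0},{"x":0,"y":0,"z":-0.08,"ax":0,"ay":0,"az":0},{"x":0,"y":0,"z":-0.04,"ax":0,"ay":0,"az":0},{"x":0,"y":0,"z":-0.023,"ax":0,"ay":0,"az":0},{"x":0,"y":0,"z":0,"ax":0,"ay":0,"az":0}]'
python3 -m handwheel '[{"x":0,"y":0,"z":0,"ax":0,"ay":0,"az":0},{"x":0,"y":0,"z":0,"ax":0,"ay":0,"az":0},{"x":0,"y":0,"z":0,"ax":0,"ay":0,"az":0},{"x":0,"y":0,"z":0,"ax":0,"ay":0,"az":0},{"x":0,"y":0,"z":0,"ax":0,"ay":0,"az":0},{"x":0,"y":0,"z":0,"ax":0,"ay":0,"az":0},{"x":0,"y":0,"z":0,"ax":0,"ay":0,"az":0},{"x":0,"y":0,"z":0,"ax":0,"ay":0,"az":0}]' -1
```

```text
clock: 14.0
position: [441.4, 112.1, 1.2]
ee_rot: [-0.669, 0.743, 0.0, -0.0]
contact_force: [0.4, 0.0, 0.1]
gripper_width: 85.3
grasp_force: 0.0
clock: 14.8
position: [441.7, 112.3, 2.1]
ee_rot: [-0.669, 0.743, -0.0, 0.001]
contact_force: [-2.0, 0.2, 6.9]
gripper_width: 27.2
grasp_force: 58.7
```

```bash
python3 -m handwheel '[{"x":0,"y":0,"z":0.04,"ax":0,"ay":0,"az":0},{"x":0,"y":0,"z":0.08,"ax":0,"ay":0,"az":0},{"x":0,"y":0,"z":0.1,"ax":0,"ay":0,"az":0},{"x":0.04,"y":0,"z":0.1,"ax":0,"ay":0,"az":0},{"x":0.08,"y":0,"z":0.1,"ax":0,"ay":0,"az":0},{"x":0.12,"y":0,"z":0.1,"ax":0,"ay":0,"az":0},{"x":0.12,"y":-0.05,"z":0.1,"ax":0,"ay":0,"az":0},{"x":0.12,"y":-0.1,"z":0.05,"ax":0,"ay":0,"az":0}]'
python3 -m handwheel '[{"x":0.05,"y":-0.2,"z":0,"ax":0,"ay":0,"az":0},{"x":0.05,"y":-0.2,"z":0,"ax":0,"ay":0,"az":0},{"x":0.05,"y":-0.2,"z":0,"ax":0,"ay":0,"az":0},{"x":0.05,"y":-0.2,"z":0,"ax":0,"ay":0,"az":0},{"x":0.05,"y":-0.2,"z":0,"ax":0,"ay":0,"az":0},{"x":0.05,"y":-0.2,"z":0,"ax":0,"ay":0,"az":0},{"x":0.05,"y":-0.2,"z":-0.05,"ax":0,"ay":0,"az":0},{"x":0.03,"y":-0.15,"z":-0.1,"ax":0,"ay":0,"az":0}]'
python3 -m handwheel '[{"x":0,"y":-0.1,"z":-0.1,"ax":0,"ay":0,"az":0},{"x":0,"y":-0.03,"z":-0.05,"ax":0,"ay":0,"az":0},{"x":0,"y":0,"z":0,"ax":0,"ay":0,"az":0},{"x":0,"y":0,"z":0,"ax":0,"ay":0,"az":0},{"x":0,"y":0,"z":0,"ax":0,"ay":0,"az":0},{"x":0,"y":0,"z":0,"ax":0,"ay":0,"az":0},{"x":0,"y":0,"z":0,"ax":0,"ay":0,"az":0},{"x":0,"y":0,"z":0,"ax":0,"ay":0,"az":0}]'
python3 look.py w7 20
```

```text
clock: 15.6
position: [539.2, 82.8, 137.9]
ee_rot: [-0.67, 0.742, -0.001, 0.002]
contact_force: [0.4, 0.9, -1.7]
gripper_width: 27.1
grasp_force: 59.2
clock: 16.4
position: [614.7, -230.5, 107.0]
ee_rot: [-0.669, 0.743, -0.002, 0.001]
contact_force: [-0.4, 1.2, -0.1]
gripper_width: 27.1
grasp_force: 59.3
clock: 17.2
position: [613.7, -253.4, 75.9]
ee_rot: [-0.67, 0.743, -0.0, 0.0]
contact_force: [0.8, 0.8, -0.3]
gripper_width: 27.5
grasp_force: 59.3
[ 613.5 -253.6   75.7] 27.1 [-0.6  0.6 -1.5] toolx -1.674
[537. 373.] [ 466. -147.] [36.8 62.9] 2.13
[321. 302.] [ 617.5 -220.2] [ 39.  102.3] 1.466
[211. 275.] [ 686.2 -249.5] [32.5 73.1] 1.597
[636. 172.] [ 423.1 -290. ] [ 5.1 20.8] 1.761
```

View pics/w7.png

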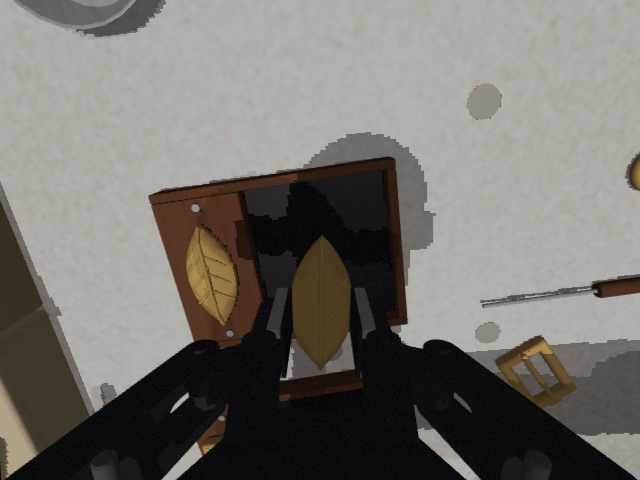

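The leaf is held straight at (321,302) over its well, with the sample at (211,275). I'll shift 3 mm towards -x and set it down.

```bash
python3 -m handwheel '[{"x":-0.015,"y":0,"z":-0.08,"ax":0,"ay":0,"az":0},{"x":0,"y":0,"z":-0.1,"ax":0,"ay":0,"az":0},{"x":0,"y":0,"z":-0.08,"ax":0,"ay":0,"az":0},{"x":0,"y":0,"z":-0.05,"ax":0,"ay":0,"az":0},{"x":0,"y":0,"z":-0.02,"ax":0,"ay":0,"az":0},{"x":0,"y":0,"z":-0.01,"ax":0,"ay":0,"az":0},{"x":0,"y":0,"z":-0.01,"ax":0,"ay":0,"az":0},{"x":0,"y":0,"z":0,"ax":0,"ay":0,"az":0}]'
python3 -m handwheel '[{"x":0,"y":0,"z":0,"ax":0,"ay":0,"az":0},{"x":0,"y":0,"z":0,"ax":0,"ay":0,"az":0},{"x":0,"y":0,"z":0,"ax":0,"ay":0,"az":0},{"x":0,"y":0,"z":0,"ax":0,"ay":0,"az":0},{"x":0,"y":0,"z":0,"ax":0,"ay":0,"az":0},{"x":0,"y":0,"z":0,"ax":0,"ay":0,"az":0},{"x":0,"y":0,"z":0,"ax":0,"ay":0,"az":0},{"x":0,"y":0,"z":0,"ax":0,"ay":0,"az":0}]'
```

```text
clock: 18.05
position: [610.8, -254.0, 7.2]
ee_rot: [-0.67, 0.743, -0.001, 0.0]
contact_force: [-2.6, 0.3, 3.2]
gripper_width: 27.3
grasp_force: 59.9
clock: 18.85
position: [610.7, -254.0, 7.2]
ee_rot: [-0.67, 0.743, -0.001, 0.0]
contact_force: [-2.7, 1.6, 5.1]
gripper_width: 27.3
grasp_force: 60.1
```

```bash
python3 -m handwheel '[{"x":0,"y":0,"z":0,"ax":0,"ay":0,"az":0},{"x":0,"y":0,"z":0,"ax":0,"ay":0,"az":0},{"x":0,"y":0,"z":0,"ax":0,"ay":0,"az":0},{"x":0,"y":0,"z":0,"ax":0,"ay":0,"az":0},{"x":0,"y":0,"z":0.04,"ax":0,"ay":0,"az":0},{"x":0,"y":0,"z":0.1,"ax":0,"ay":0,"az":0},{"x":0,"y":0,"z":0.15,"ax":0,"ay":0,"az":0},{"x":0,"y":0,"z":0.15,"ax":0,"ay":0,"az":0}]' 0.05
python3 -m handwheel '[{"x":-0.0975,"y":0.076,"z":0.02,"ax":0,"ay":0,"az":0.0525},{"x":-0.0975,"y":0.076,"z":0.02,"ax":0,"ay":0,"az":0.0525},{"x":-0.0975,"y":0.076,"z":0.02,"ax":0,"ay":0,"az":0.0525},{"x":-0.0975,"y":0.076,"z":0,"ax":0,"ay":0,"az":0.0525},{"x":-0.0975,"y":0.076,"z":0,"ax":0,"ay":0,"az":0.0525},{"x":-0.0975,"y":0.076,"z":0,"ax":0,"ay":0,"az":0.0525},{"x":-0.0975,"y":0.076,"z":0,"ax":0,"ay":0,"az":0.0525},{"x":-0.0975,"y":0.076,"z":0,"ax":0,"ay":0,"az":0.0525}]' 1
python3 -m handwheel '[{"x":0,"y":0,"z":0,"ax":0,"ay":0,"az":0},{"x":0,"y":0,"z":0,"ax":0,"ay":0,"az":0},{"x":0,"y":0,"z":0,"ax":0,"ay":0,"az":0},{"x":0,"y":0,"z":0,"ax":0,"ay":0,"az":0},{"x":0,"y":0,"z":0,"ax":0,"ay":0,"az":0},{"x":0,"y":0,"z":0,"ax":0,"ay":0,"az":0},{"x":0,"y":0,"z":0,"ax":0,"ay":0,"az":0},{"x":0,"y":0,"z":0,"ax":0,"ay":0,"az":0}]'
python3 look.py w8 5
```

```text
clock: 19.65
position: [610.2, -253.9, 94.4]
ee_rot: [-0.669, 0.743, 0.0, -0.0]
contact_force: [0.6, -0.3, -0.3]
gripper_width: 45.0
grasp_force: 0.0
clock: 20.45
position: [453.9, -131.8, 106.0]
ee_rot: [0.875, -0.485, 0.001, -0.0]
contact_force: [0.6, -0.3, 0.2]
gripper_width: 85.2
grasp_force: 0.0
clock: 21.25
position: [454.4, -132.4, 105.2]
ee_rot: [0.874, -0.486, -0.0, 0.0]
contact_force: [-0.7, -0.5, 0.1]
gripper_width: 85.6
grasp_force: 0.0
[ 454.4 -132.4  105.2] 85.2 [-0.   0.5 -0.3] toolx -1.015
[ 13. 337.] [630.6  82.7] [24.  51.1] 1.83
[320. 236.] [ 455.4 -132.8] [39.6 60.2] 2.127
[515.  97.] [ 396.1 -287.6] [28.2 30. ] 0.555
```

View pics/w8.png

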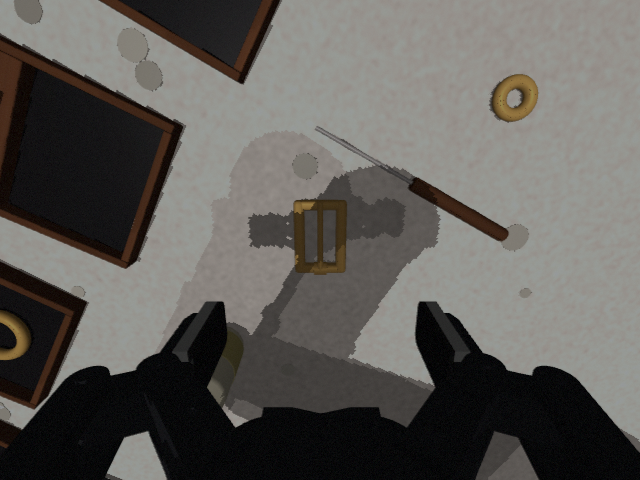

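The buckle is at (320,236), square with the fingers, and the bottle is well clear of them. I'll descend and grip.

```bash
python3 -m handwheel '[{"x":0.005,"y":0,"z":-0.1,"ax":0,"ay":0,"az":0},{"x":0,"y":0,"z":-0.1,"ax":0,"ay":0,"az":0},{"x":0,"y":0,"z":-0.1,"ax":0,"ay":0,"az":0},{"x":0,"y":0,"z":-0.1,"ax":0,"ay":0,"az":0},{"x":0,"y":0,"z":-0.07,"ax":0,"ay":0,"az":0},{"x":0,"y":0,"z":-0.035,"ax":0,"ay":0,"az":0},{"x":0,"y":0,"z":-0.02,"ax":0,"ay":0,"az":0},{"x":0,"y":0,"z":0,"ax":0,"ay":0,"az":0}]'
python3 -m handwheel '[{"x":0,"y":0,"z":0,"ax":0,"ay":0,"az":0},{"x":0,"y":0,"z":0,"ax":0,"ay":0,"az":0},{"x":0,"y":0,"z":0,"ax":0,"ay":0,"az":0},{"x":0,"y":0,"z":0,"ax":0,"ay":0,"az":0},{"x":0,"y":0,"z":0,"ax":0,"ay":0,"az":0},{"x":0,"y":0,"z":0,"ax":0,"ay":0,"az":0},{"x":0,"y":0,"z":0,"ax":0,"ay":0,"az":0},{"x":0,"y":0,"z":0,"ax":0,"ay":0,"az":0}]' -1
```

```text
clock: 22.1
position: [455.4, -132.3, 0.2]
ee_rot: [0.874, -0.486, -0.0, 0.0]
contact_force: [0.1, 0.1, -1.2]
gripper_width: 85.2
grasp_force: 0.0
clock: 22.9
position: [455.9, -132.3, 1.2]
ee_rot: [0.874, -0.486, 0.001, -0.0]
contact_force: [-1.0, 0.6, 4.5]
gripper_width: 37.8
grasp_force: 60.0
```

```bash
python3 -m handwheel '[{"x":0,"y":0,"z":0.04,"ax":0,"ay":0,"az":0},{"x":0,"y":0,"z":0.08,"ax":0,"ay":0,"az":0},{"x":0,"y":0,"z":0.1,"ax":0,"ay":0,"az":0},{"x":0.04,"y":0.01,"z":0.1,"ax":0,"ay":0,"az":-0.05},{"x":0.08,"y":0.02,"z":0.06,"ax":0,"ay":0,"az":-0.05},{"x":0.12,"y":0.03,"z":0.02,"ax":0,"ay":0,"az":-0.05},{"x":0.15,"y":0.035,"z":0,"ax":0,"ay":0,"az":-0.05},{"x":0.15,"y":0.035,"z":0,"ax":0,"ay":0,"az":-0.05}]'
python3 -m handwheel '[{"x":0.15,"y":0.035,"z":0,"ax":0,"ay":0,"az":-0.05},{"x":0.1,"y":0.03,"z":0,"ax":0,"ay":0,"az":0},{"x":0.06,"y":0.015,"z":0,"ax":0,"ay":0,"az":0},{"x":0,"y":0,"z":0,"ax":0,"ay":0,"az":0},{"x":0,"y":0,"z":0,"ax":0,"ay":0,"az":0},{"x":0,"y":0,"z":0,"ax":0,"ay":0,"az":0},{"x":0,"y":0,"z":0,"ax":0,"ay":0,"az":0},{"x":0,"y":0,"z":0,"ax":0,"ay":0,"az":0}]'
python3 look.py w9 20
```

```text
clock: 23.7
position: [564.2, -106.1, 81.3]
ee_rot: [0.761, -0.649, 0.0, -0.0]
contact_force: [0.5, 0.4, -1.2]
gripper_width: 38.1
grasp_force: 60.6
clock: 24.5
position: [624.9, -90.5, 80.6]
ee_rot: [0.736, -0.677, -0.0, -0.0]
contact_force: [-0.6, -0.1, 0.0]
gripper_width: 38.0
grasp_force: 60.6
[625.  -90.4  80.6] 37.9 [ 0.4  0.2 -1.1] toolx -1.487
[186. 459.] [722.2  95.1] [18.8 24.7] 0.947
[207. 435.] [703.5  69.2] [16.9 25.9] 2.226
[321. 303.] [621.9 -53.1] [59.  91.1] 1.655
[204. 259.] [701.5 -81.6] [42.3 62.8] 1.66
[364.  15.] [ 612.3 -227.2] [19.8 25.1] 0.084
[230.  12.] [ 684.  -222.6] [16.9 23.5] 0.084
```

View pics/w9.png

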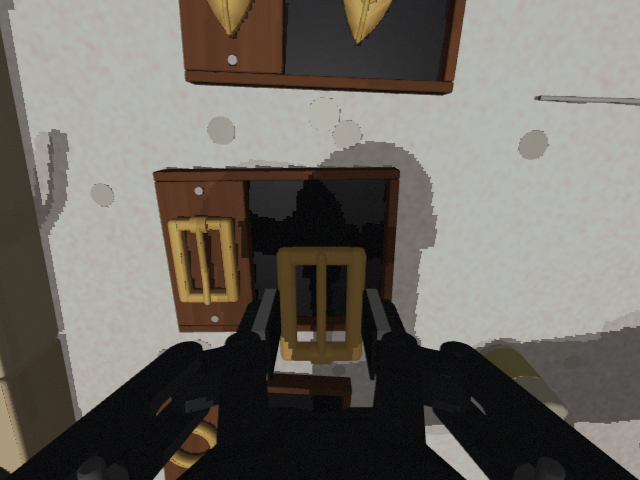

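The buckle is held square at (321,303), with its sample at (204,259) and the well under it. The leaf lies in its own well at (370,15).

```bash
python3 -m handwheel '[{"x":0,"y":0.01,"z":-0.08,"ax":0,"ay":0,"az":0},{"x":0,"y":0,"z":-0.1,"ax":0,"ay":0,"az":0},{"x":0,"y":0,"z":-0.1,"ax":0,"ay":0,"az":0},{"x":0,"y":0,"z":-0.05,"ax":0,"ay":0,"az":0},{"x":0,"y":0,"z":-0.02,"ax":0,"ay":0,"az":0},{"x":0,"y":0,"z":-0.01,"ax":0,"ay":0,"az":0},{"x":0,"y":0,"z":-0.01,"ax":0,"ay":0,"az":0},{"x":0,"y":0,"z":-0.005,"ax":0,"ay":0,"az":0}]'
python3 -m handwheel '[{"x":0,"y":0,"z":0,"ax":0,"ay":0,"az":0},{"x":0,"y":0,"z":0,"ax":0,"ay":0,"az":0},{"x":0,"y":0,"z":0,"ax":0,"ay":0,"az":0},{"x":0,"y":0,"z":0,"ax":0,"ay":0,"az":0},{"x":0,"y":0,"z":0,"ax":0,"ay":0,"az":0},{"x":0,"y":0,"z":0,"ax":0,"ay":0,"az":0},{"x":0,"y":0,"z":0,"ax":0,"ay":0,"az":0},{"x":0,"y":0,"z":0,"ax":0,"ay":0,"az":0}]'
```

```text
clock: 25.35
position: [626.0, -88.3, 6.3]
ee_rot: [0.736, -0.677, 0.001, -0.0]
contact_force: [-1.6, 0.3, 4.7]
gripper_width: 37.6
grasp_force: 61.2
clock: 26.15
position: [626.0, -88.3, 6.3]
ee_rot: [0.736, -0.677, 0.001, -0.0]
contact_force: [-0.4, 0.1, 5.7]
gripper_width: 37.8
grasp_force: 61.3
```

```bash
python3 -m handwheel '[{"x":0,"y":0,"z":0,"ax":0,"ay":0,"az":0},{"x":0,"y":0,"z":0,"ax":0,"ay":0,"az":0},{"x":0,"y":0,"z":0,"ax":0,"ay":0,"az":0},{"x":0,"y":0,"z":0,"ax":0,"ay":0,"az":0},{"x":0,"y":0,"z":0.04,"ax":0,"ay":0,"az":0},{"x":0,"y":0,"z":0.1,"ax":0,"ay":0,"az":0},{"x":0,"y":0,"z":0.15,"ax":0,"ay":0,"az":0},{"x":0,"y":0,"z":0.2,"ax":0,"ay":0,"az":0}]' 0.25
python3 -m handwheel '[{"x":-0.144,"y":-0.124,"z":0,"ax":0,"ay":0,"az":0},{"x":-0.144,"y":-0.124,"z":0,"ax":0,"ay":0,"az":0},{"x":-0.144,"y":-0.124,"z":0,"ax":0,"ay":0,"az":0},{"x":-0.144,"y":-0.124,"z":0,"ax":0,"ay":0,"az":0},{"x":-0.144,"y":-0.124,"z":0,"ax":0,"ay":0,"az":0},{"x":-0.144,"y":-0.124,"z":0,"ax":0,"ay":0,"az":0},{"x":-0.144,"y":-0.124,"z":0,"ax":0,"ay":0,"az":0},{"x":-0.144,"y":-0.124,"z":0,"ax":0,"ay":0,"az":0}]' 1
python3 -m handwheel '[{"x":0,"y":0,"z":0,"ax":0,"ay":0,"az":0},{"x":0,"y":0,"z":0,"ax":0,"ay":0,"az":0},{"x":0,"y":0,"z":0,"ax":0,"ay":0,"az":0},{"x":0,"y":0,"z":0,"ax":0,"ay":0,"az":0},{"x":0,"y":0,"z":0,"ax":0,"ay":0,"az":0},{"x":0,"y":0,"z":0,"ax":0,"ay":0,"az":0},{"x":0,"y":0,"z":0,"ax":0,"ay":0,"az":0},{"x":0,"y":0,"z":0,"ax":0,"ay":0,"az":0}]'
python3 look.py w10 5
```

```text
clock: 26.95
position: [624.1, -88.4, 103.1]
ee_rot: [0.736, -0.677, -0.001, 0.001]
contact_force: [1.2, 0.1, -0.2]
gripper_width: 53.4
grasp_force: 0.0
clock: 27.75
position: [393.9, -287.6, 104.1]
ee_rot: [0.736, -0.676, 0.001, -0.0]
contact_force: [-0.3, -0.2, 0.0]
gripper_width: 85.4
grasp_force: 0.0
clock: 28.55
position: [395.1, -286.5, 103.2]
ee_rot: [0.736, -0.677, -0.0, 0.0]
contact_force: [-0.4, 0.9, -0.5]
gripper_width: 85.2
grasp_force: 0.0
[ 395.1 -286.6  103.3] 85.4 [-0.6  0.2 -0.2] toolx -1.486
[ 33. 405.] [ 648.2 -104. ] [16.  38.5] 0.91
[320. 238.] [ 396. -288.] [29.  29.1] 2.427
[ 38. 257.] [ 614.2 -251.7] [34.1 73.9] 1.373
```

```bash
python3 -m handwheel '[{"x":0.004,"y":-0.006,"z":-0.1,"ax":0,"ay":0,"az":0},{"x":0,"y":0,"z":-0.1,"ax":0,"ay":0,"az":0},{"x":0,"y":0,"z":-0.1,"ax":0,"ay":0,"az":0},{"x":0,"y":0,"z":-0.1,"ax":0,"ay":0,"az":0},{"x":0,"y":0,"z":-0.07,"ax":0,"ay":0,"az":0},{"x":0,"y":0,"z":-0.03,"ax":0,"ay":0,"az":0},{"x":0,"y":0,"z":-0.012,"ax":0,"ay":0,"az":0},{"x":0,"y":0,"z":0,"ax":0,"ay":0,"az":0}]'
python3 -m handwheel '[{"x":0,"y":0,"z":0,"ax":0,"ay":0,"az":0},{"x":0,"y":0,"z":0,"ax":0,"ay":0,"az":0},{"x":0,"y":0,"z":0,"ax":0,"ay":0,"az":0},{"x":0,"y":0,"z":0,"ax":0,"ay":0,"az":0},{"x":0,"y":0,"z":0,"ax":0,"ay":0,"az":0},{"x":0,"y":0,"z":0,"ax":0,"ay":0,"az":0},{"x":0,"y":0,"z":0,"ax":0,"ay":0,"az":0},{"x":0,"y":0,"z":0,"ax":0,"ay":0,"az":0}]' -1
```

```text
clock: 29.4
position: [396.1, -288.0, 1.1]
ee_rot: [0.736, -0.677, 0.0, -0.0]
contact_force: [-0.6, 0.2, 1.0]
gripper_width: 85.3
grasp_force: 0.0
clock: 30.2
position: [396.0, -288.0, 1.7]
ee_rot: [0.736, -0.676, 0.0, -0.0]
contact_force: [-1.4, 1.4, 6.3]
gripper_width: 26.4
grasp_force: 58.6
```

```bash
python3 -m handwheel '[{"x":0,"y":0,"z":0.04,"ax":0,"ay":0,"az":0},{"x":0,"y":0,"z":0.08,"ax":0,"ay":0,"az":0},{"x":0,"y":0,"z":0.1,"ax":0,"ay":0,"az":0},{"x":0.08,"y":0,"z":0.1,"ax":0,"ay":0,"az":0},{"x":0.12,"y":0,"z":0.1,"ax":0,"ay":0,"az":0},{"x":0.16,"y":0.05,"z":0.08,"ax":0,"ay":0,"az":0},{"x":0.18,"y":0.1,"z":0,"ax":0,"ay":0,"az":0},{"x":0.18,"y":0.12,"z":0,"ax":0,"ay":0,"az":0}]'
python3 -m handwheel '[{"x":0.15,"y":0.18,"z":0,"ax":0,"ay":0,"az":0},{"x":0.1,"y":0.2,"z":0,"ax":0,"ay":0,"az":0},{"x":0.05,"y":0.24,"z":0,"ax":0,"ay":0,"az":0},{"x":0,"y":0.24,"z":0,"ax":0,"ay":0,"az":0},{"x":0,"y":0.24,"z":0,"ax":0,"ay":0,"az":0},{"x":0,"y":0.24,"z":0,"ax":0,"ay":0,"az":0},{"x":0,"y":0.24,"z":0,"ax":0,"ay":0,"az":0},{"x":0,"y":0.24,"z":0,"ax":0,"ay":0,"az":0}]'
python3 -m handwheel '[{"x":0,"y":0.22,"z":0,"ax":0,"ay":0,"az":0},{"x":0,"y":0.18,"z":0,"ax":0,"ay":0,"az":0},{"x":0,"y":0.12,"z":-0.06,"ax":0,"ay":0,"az":0},{"x":0,"y":0.06,"z":-0.04,"ax":0,"ay":0,"az":0},{"x":0,"y":0,"z":0,"ax":0,"ay":0,"az":0},{"x":0,"y":0,"z":0,"ax":0,"ay":0,"az":0},{"x":0,"y":0,"z":0,"ax":0,"ay":0,"az":0},{"x":0,"y":0,"z":0,"ax":0,"ay":0,"az":0}]'
python3 look.py w11 20
```

```text
clock: 31.0
position: [541.1, -233.8, 102.3]
ee_rot: [0.736, -0.677, 0.001, -0.001]
contact_force: [-0.3, -0.7, -0.7]
gripper_width: 26.5
grasp_force: 59.1
clock: 31.8
position: [599.3, 132.0, 101.4]
ee_rot: [0.736, -0.677, -0.0, -0.0]
contact_force: [0.6, 0.0, -0.0]
gripper_width: 26.2
grasp_force: 59.1
clock: 32.6
position: [600.2, 244.9, 81.5]
ee_rot: [0.736, -0.677, 0.0, -0.0]
contact_force: [-0.3, -0.2, -1.2]
gripper_width: 26.4
grasp_force: 59.1
[600.1 245.1  81.5] 26.4 [-0.6  0.3 -0.8] toolx -1.488
[321. 307.] [597.1 282.2] [39.1 44.3] 1.627
[200. 242.] [679.6 240.6] [30.1 31.1] 1.141
[609. 213.] [421.3 199.1] [ 8.3 41.8] 0.028
[274.   4.] [636.6 104.5] [ 5.  28.3] 0.082
```

View pics/w11.png

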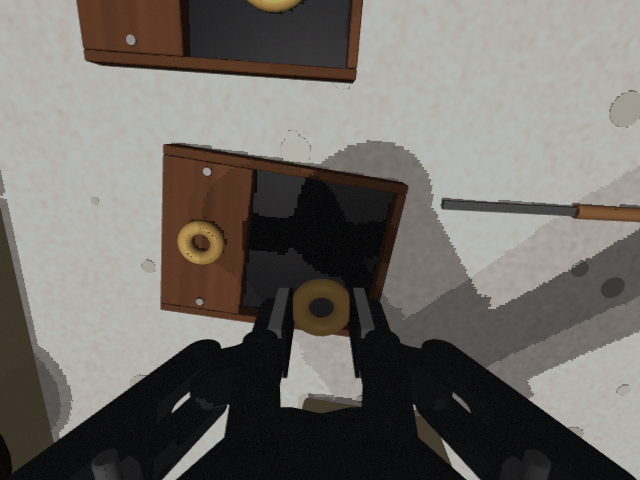

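The ring is held at (321,307), with its sample at (200,242) and the well between x = 245 and 395 in the image. By the sample's offset, the well's centre is about (603,246) mm.

```bash
python3 -m handwheel '[{"x":0.015,"y":0.005,"z":-0.08,"ax":0,"ay":0,"az":0},{"x":0,"y":0,"z":-0.1,"ax":0,"ay":0,"az":0},{"x":0,"y":0,"z":-0.1,"ax":0,"ay":0,"az":0},{"x":0,"y":0,"z":-0.05,"ax":0,"ay":0,"az":0},{"x":0,"y":0,"z":-0.02,"ax":0,"ay":0,"az":0},{"x":0,"y":0,"z":-0.01,"ax":0,"ay":0,"az":0},{"x":0,"y":0,"z":-0.01,"ax":0,"ay":0,"az":0},{"x":0,"y":0,"z":-0.005,"ax":0,"ay":0,"az":0}]'
python3 -m handwheel '[{"x":0,"y":0,"z":0,"ax":0,"ay":0,"az":0},{"x":0,"y":0,"z":0,"ax":0,"ay":0,"az":0},{"x":0,"y":0,"z":0,"ax":0,"ay":0,"az":0},{"x":0,"y":0,"z":0,"ax":0,"ay":0,"az":0},{"x":0,"y":0,"z":0,"ax":0,"ay":0,"az":0},{"x":0,"y":0,"z":0,"ax":0,"ay":0,"az":0},{"x":0,"y":0,"z":0,"ax":0,"ay":0,"az":0},{"x":0,"y":0,"z":0,"ax":0,"ay":0,"az":0}]'
```

```text
clock: 33.45
position: [603.3, 247.4, 6.9]
ee_rot: [0.736, -0.677, 0.0, -0.001]
contact_force: [-1.2, -0.4, 4.3]
gripper_width: 26.5
grasp_force: 59.6
clock: 34.25
position: [603.3, 247.4, 6.9]
ee_rot: [0.736, -0.677, 0.0, -0.001]
contact_force: [-0.8, -0.4, 5.1]
gripper_width: 26.6
grasp_force: 59.7
```

Release, rise, retreat out of the top view and check.

```bash
python3 -m handwheel '[{"x":0,"y":0,"z":0,"ax":0,"ay":0,"az":0},{"x":0,"y":0,"z":0,"ax":0,"ay":0,"az":0},{"x":0,"y":0,"z":0,"ax":0,"ay":0,"az":0},{"x":0,"y":0,"z":0,"ax":0,"ay":0,"az":0},{"x":0,"y":0,"z":0.04,"ax":0,"ay":0,"az":0},{"x":0,"y":0,"z":0.1,"ax":0,"ay":0,"az":0},{"x":0,"y":0,"z":0.2,"ax":0,"ay":0,"az":0},{"x":0,"y":0,"z":0.2,"ax":0,"ay":0,"az":0}]' 0.05
python3 -m handwheel '[{"x":-0.15,"y":0.12,"z":0.1,"ax":0,"ay":0,"az":0},{"x":-0.15,"y":0.12,"z":0.1,"ax":0,"ay":0,"az":0},{"x":-0.15,"y":0.15,"z":0,"ax":0,"ay":0,"az":0},{"x":-0.15,"y":0.15,"z":0,"ax":0,"ay":0,"az":0},{"x":-0.15,"y":0.15,"z":0,"ax":0,"ay":0,"az":0},{"x":-0.15,"y":0.15,"z":0,"ax":0,"ay":0,"az":0},{"x":-0.15,"y":0.15,"z":0,"ax":0,"ay":0,"az":0},{"x":-0.15,"y":0.15,"z":0,"ax":0,"ay":0,"az":0}]'
python3 -m handwheel '[{"x":0,"y":0,"z":0,"ax":0,"ay":0,"az":0},{"x":0,"y":0,"z":0,"ax":0,"ay":0,"az":0},{"x":0,"y":0,"z":0,"ax":0,"ay":0,"az":0},{"x":0,"y":0,"z":0,"ax":0,"ay":0,"az":0},{"x":0,"y":0,"z":0,"ax":0,"ay":0,"az":0},{"x":0,"y":0,"z":0,"ax":0,"ay":0,"az":0},{"x":0,"y":0,"z":0,"ax":0,"ay":0,"az":0},{"x":0,"y":0,"z":0,"ax":0,"ay":0,"az":0}]'
python3 -c "
from h import *
cv2.imwrite('pics/scene9.png',arm.get_image('scene')[:,:,::-1])"
```

```text
clock: 35.05
position: [602.4, 246.8, 114.9]
ee_rot: [0.736, -0.677, -0.0, 0.001]
contact_force: [1.0, 0.6, 1.2]
gripper_width: 44.9
grasp_force: 0.0
clock: 35.85
position: [361.4, 476.2, 154.7]
ee_rot: [0.736, -0.677, -0.0, -0.0]
contact_force: [-0.2, 0.3, 0.2]
gripper_width: 44.8
grasp_force: 0.0
clock: 36.65
position: [363.0, 474.9, 153.9]
ee_rot: [0.736, -0.677, 0.0, 0.0]
contact_force: [0.0, -0.6, 0.7]
gripper_width: 44.9
grasp_force: 0.0
```

View pics/scene9.png

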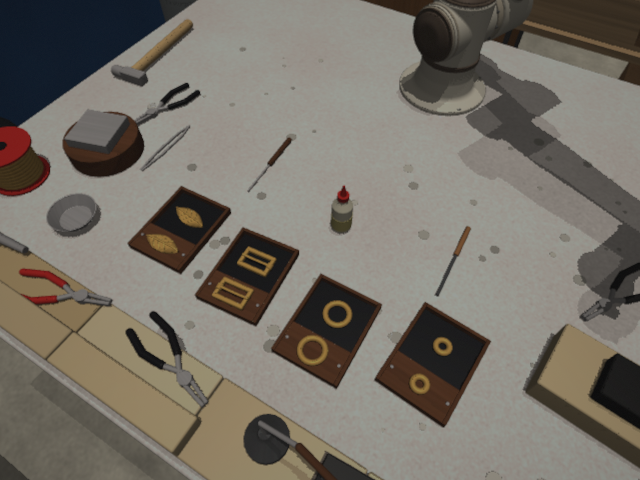

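All four fittings lie flat in their matching wells: leaf (189,216), buckle (256,260), large ring (337,313) and small ring (443,346). The bottle still stands at (342,210).

```bash
python3 -c "
from bench import arm
print(arm.job_done())"
```

```text
the job is handed in; nothing more can be done
None
```

The job is handed in: the last picture showed all four fittings flat in their matching wells and the bottle standing, at about 37 s on the clock; no verdict came back.

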